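# Feel for the chest's release notch and press it

### The arm

A 6-joint arm with a two-finger parallel gripper is mounted at the origin on the work surface. World frame = base frame: x ahead of the robot, y to its left, z up, the work surface at z = 0. Lengths are in mm, angles in rad, forces in N, time in s.
With the tool pointing down it reaches from about 350 to 875 mm from the base axis. Payload 4.2 kg.
Tool frame: the origin (TCP) lies midway between the tips of the shut fingers; the grasp point (between the pads) lies 19 mm behind it (arm.tcp_to_grasp is the distance from the TCP to the grasp point, in mm); z points along the fingers, y is the line along which they close (so a half turn about z gives the same grasp; the last joint's range is limited). The gripper opens to 85 mm and grips with 20 to 120 N. Pads are 22 mm wide; open, the fingers measure 114 mm over their backs; the gripper's body (76 mm by 85 mm) begins 54 mm behind the grasp point. The pads swing forward as they close: fully open they stand 13 mm farther back than shut.
Start: joints at [-1.072, 0.385, 0.008, 0, -1.194, -0.259], TCP at [148.46, -607.09, 231.312] pointing down, gripper open.
Joint ranges: [-3.14, 3.14], [-1.21, 2.06], [-1.07, 1.41], [-3.16, 2.05], [-2.99, -0.16], [-3.1, 3.1]. Speed limits (rad/s): [2.79, 2.79, 3.14, 3.14, 3.14, 3.14].

### API

Orientations are given as a unit quaternion [x, y, z, w].
In Python, from bench import arm, imaging, job, models gives the robot as it stands.
- The arm moves only by the tool arm_command, never from a script. Its argument "rows" is a list of rows, each an object with "grip": the opening, from 0 (shut) to 1 (fully open); "linear": the shift along the tool's x, y, z in mm, a list of three; "rot": the turn, a rotation vector about the tool's x, y, z in rad, a list of three. In form: [{"grip": grip, "linear": [tx, ty, tz], "rot": [rx, ry, rz]}, ...]. A call has 1 to 10 rows; each row is the pose to reach, as a shift and turn from the pose commanded when the call began, along the tool's axes at that moment; what a row does not reach only later rows make up. A row lasts 1/8 s, in which the tool goes at most 62.5 mm and 10.7 degrees, less where a joint would pass 70% of its speed; a pose out of reach is approached as far as the arm can. A call with a gripper value outside its range is refused whole. The fingers move at their own pace and stop on an object; the grip force is fixed at half the most. Time passes only in rows, so rows that repeat a pose let the fingers close. It gives the time, the measured TCP pose, the force, the opening and the grip force at its end, in the units of the state.
- arm.read_state(): the state, without advancing time (a new reading comes with each control period).
- imaging.get_image(name): name is "side" or "top" or "wrist"; returns a dict with "frame" (420x560x3 uint8, red, green, blue), "fx", "fy", "cx", "cy" (pixels), "extrinsics" (4x4, takes a point from world to camera coordinates); the wrist camera has in their place "T_tool_cam" (4x4, takes a point from camera to tool coordinates, whose origin is the TCP and whose axes are the flange's). Camera axes: x right, y down, z forward; pixel columns grow to the right and rows downward; lengths in mm; the calibration is good to about 2 mm. The wrist camera is an equidistant fisheye: a pixel r from the principal point sees the ray r / f radians off the axis. A picture is of the moment at which its call begins: read the wrist's pose just before it. There is no depth.
- job.job_done(): hands the job in; it is judged then, once.
Trained networks look in a picture, given as the dict that the camera call returned (one of the last four; its "shot" number tells which), for a name from the list of things; names that differ only in an ending like _2 or _b are one class to them, and where a whole thing is asked for, a point or a joint stands for the part that bears it (a point fixed in the world has none). Each returns a list of dicts, best first, with "score" (0 to 1); they miss things now and then, are a little off and sometimes report something else, mostly with a low value. They report only what shows in the picture. A call takes as long as a camera call.
- models.spot_in(picture, query): "rect" ([left, top, right, bottom] in pixels, round what is visible of it).
- models.tip_of(picture, query): "pixel" ([column, row] in pixels: a listed point, or the origin of a listed thing).
The state is a dict: "clock": time; "joints": joint angles; "joint_vel": joint speeds; "joint_efforts": joint torques, N m; "position": TCP position; "ee_rot": TCP orientation; "contact_force": force on the tool from outside, world axes, zero at the start; "wrist_torque": the same for the moment, N m; "gripper_width": finger opening in mm; "grasp_force": force on a finger pad.
Only numpy, scipy, OpenCV 4.12 (cv2) and the standard library are available. Lean on these libraries where they do the work, as an engineer would, in place of code of your own. Each camera call takes 0.05 s, during which the arm holds its last target. There are 200 camera calls.

### The job

The low tool chest on the bench has a handleless drawer; its release is a catch in a notch somewhere along the front rail of the top tray. Touch the top of the left corner block with a fingertip, feel along the front rail from there to find the notch, and press the catch inside it fully down so that it pushes the drawer out, then take the hand away. Do not touch the drawer itself, do not pick anything up, and leave the screwdriver, tape measure, jar and cup where they are.

Things in the scene. Friction and masses are not known exactly. Their poses are not given: they have to be found in the camera images.
- chest: Grey steel bench-top tool chest, fixed, 260 (x) x 450 (y) x 112 mm high. Origin: centre of its underside, on the bench. x points from its front (robot's side) to its back, y to the left as the robot sees it, z up. Its top is an open tray, floor at z = 84 mm, with 10 mm thick lips at the sides and back up to z = 112 mm. The front rail closes the tray at the front.
- rail_mid (a point): Middle of the front rail's top, at chest x = -116, z = 110 mm; axes as the chest's. The rail is an aluminium bar along y, 24 mm thick in x, with a flat top, seen from y = -100 to +100 mm here, between the corner blocks. It is solid but for exactly one notch, centred anywhere from y = -50 to +50 mm: this differs each time and is not among the poses, so feel or look for it.
- rail_left (a point): Left end of the seen rail's top, 100 mm to +y of rail_mid. The notch: a gap 44 mm long in y, right through the rail in x and open above. The catch fills its floor: a flat plate 22 (x) x 40 (y) mm of dark steel, its top 10 mm below the rail's top, 19 mm below when fully pressed. Behind the rail the tray floor lies 26 mm below the rail's top.
- left_block: Corner block at the left (+y) end of the front rail, fixed, 28 (x) x 125 (y) x 28 mm high; origin: centre of its underside, 84 mm above the bench, axes as the chest's. Its top is 2 mm higher than the rail's top; its right end is where the seen rail begins (chest y = +100 mm). An equal block stands at the right end.
- catch (a joint): How far the catch is pressed down, in m: 0 up, 0.009 fully down on its stop. Friction of about 5 N, no spring: it stays where it is left, so it may be pressed in several goes. A slow press takes about 6 N; a faster one also sets the drawer moving and can meet over 20 N for a moment before the stop is reached.
- screwdriver: Loose screwdriver, about 190 mm long, lying in the tray behind the rail, on the left. Leave alone. Its origin is near its middle, its x along its length.
- tape_measure: Loose yellow tape measure, 72 x 36 x 62 mm high, standing in the tray on the right, about 170 to 195 mm behind the rail. Leave alone. Origin: centre of its underside.
- jar: Loose white jar, 76 mm across and 100 mm high, on the bench to the right of the chest. Leave alone. Origin: centre of its underside.
- cup: Loose steel cup, 68 mm across and 60 mm high, on the bench to the left of the chest. Leave alone. Origin: centre of its underside.
- drawer: The handleless drawer; its plain front panel lies in the chest's front face, 14 (x) x 444 (y) mm, from z = 6 to 72 mm above the bench; origin at the middle of its front face's width, at bench height, in the face of the chest when shut. It slides out to the chest's -x by up to 27 mm, geared to the catch (3 mm for each 1 mm of press), and stays there.

How it is judged:
By the outcome, as a careful person would: the job done as asked, in the order asked, and still so for the second after the job is handed in, with the robot touching nothing.
It also fails if it takes over 58 s, if anything falls off the work surface, if the arm or the gripper's body presses on something with over 40 N, if the wrist force passes 120 N, or if a joint passes its speed limit or range.

## Working session

There is one attempt and no reset: what is moved stays moved. The work goes in short steps, Python scripts to look and compute and a tool call to move; the robot and the scene stay as the last step left them, time stands still between calls to the robot, and variables do not carry over. Pictures are saved under pics/ and viewed, at most 10 in all, crops included, and the job is handed in when it is done.

Besides the shell and the picture viewer there is one more tool, called after "Request:" by a JSON object that holds its "name" and its "arguments". arm_command: Moves the arm, as the interface text tells. Its arguments: {"type":"object","properties":{"rows":{"type":"array"}},"required":["rows"]}

```bash
mkdir -p pics; ls; cat > h.py <<'E'
import numpy as np, cv2
from scipy.spatial.transform import Rotation as R
from bench import arm, imaging, job, models
def ray(p,px):
    E=np.array(p["extrinsics"]); d=np.array([(px[0]-p["cx"])/p["fx"],(px[1]-p["cy"])/p["fy"],1])
    return -E[:3,:3].T@E[:3,3], E[:3,:3].T@d
def wray(p,s,px):
    v=np.array([(px[0]-p["cx"])/p["fx"],(px[1]-p["cy"])/p["fy"]]); t=np.hypot(*v)
    d=np.array([*(v/max(t,1e-9)*np.sin(t)),np.cos(t)]); T=np.array(p["T_tool_cam"]); Q=R.from_quat(s["ee_rot"]).as_matrix()
    return np.array(s["position"])+Q@T[:3,3], Q@T[:3,:3]@d
def atz(r,z): o,d=r; return (o+d*(z-o[2])/d[2]).round(1)
def tri(a,b):
    A=np.stack([a[1],-b[1]],1); t=np.linalg.lstsq(A,b[0]-a[0],rcond=None)[0]
    P,Q=a[0]+t[0]*a[1],b[0]+t[1]*b[1]; return ((P+Q)/2).round(1),np.linalg.norm(P-Q).round(1)
def save(p,n): cv2.imwrite("pics/"+n+".png",cv2.cvtColor(p["frame"],cv2.COLOR_RGB2BGR))
E
python3 - <<'E'
from h import *
s=arm.read_state(); print(s)
P={n:imaging.get_image(n) for n in("side","top")}
z=dict(chest=0,rail_mid=110,rail_left=110,left_block=84,screwdriver=90,tape_measure=84,jar=0,cup=0,catch=100,drawer=0)
for q in z:
    r={}
    for n in P:
        t=models.tip_of(P[n],q)
        if t: r[n]=ray(P[n],t[0]["pixel"]); print(q,n,t[0],atz(r[n],z[q]))
    if len(r)==2: print("   tri",tri(r["side"],r["top"]))
save(P["top"],"top1");save(P["side"],"side1")
im=np.hstack([P["top"]["frame"],P["side"]["frame"]])
E
```

```text
pics
{'clock': 0.0, 'joints': array([-1.07241527e+00,  3.85558442e-01,  6.62382142e-03, -5.26516170e-04,
       -1.19405881e+00, -2.58580904e-01]), 'joint_vel': array([-9.60608122e-04, -2.46571605e-04,  1.47685815e-05, -1.83039434e-04,
       -1.83852488e-03,  5.59635267e-04]), 'joint_efforts': array([ 2.41369780e-04, -3.92288804e+01,  1.88405871e+01,  4.18621168e+00,
       -4.56518479e-03,  7.68489656e-06]), 'position': array([ 148.30783467, -606.52513934,  230.21561839]), 'ee_rot': array([-1.19516504e-01,  9.92831576e-01,  1.11121815e-03, -1.78553067e-04]), 'contact_force': array([-0.36968086, -0.47788073,  0.34372474]), 'wrist_torque': array([0.02386635, 0.01051591, 0.01444284]), 'grasp_force': 0.0, 'gripper_width': 85.55018651178327}
chest side {'pixel': [268.4, 234.0], 'score': 0.72} [612.9  13.9   0. ]
chest top {'pixel': [288.3, 210.9], 'score': 0.82} [619.8   8.3   0. ]
   tri (array([620.5,   7.7, -10. ]), np.float64(2.0))
rail_mid side {'pixel': [299.0, 219.7], 'score': 0.71} [512.4  -1.5 110. ]
rail_mid top {'pixel': [286.8, 238.4], 'score': 0.57} [510.2  13.4 110. ]
   t
[... 773 characters left out ...]
 {'pixel': [309.0, 183.4], 'score': 0.85} [703.8 -62.5  84. ]
   tri (array([701.9, -66. ,  74. ]), np.float64(9.9))
jar side {'pixel': [391.4, 178.9], 'score': 0.71} [ 471.5 -427.4   -0. ]
jar top {'pixel': [410.0, 251.6], 'score': 0.96} [ 475.4 -425.7    0. ]
   tri (array([ 4.735e+02, -4.267e+02, -3.000e-01]), np.float64(4.3))
cup side {'pixel': [188.1, 385.7], 'score': 0.59} [443.4 455.3   0. ]
cup top {'pixel': [162.6, 262.0], 'score': 0.66} [434. 454.   0.]
   tri (array([436.2, 454.5,   8.7]), np.float64(7.4))Traceback (most recent call last):
  File "<stdin>", line 8, in <module>
ValueError: it knows: chest, cup, drawer, jar, left_block, rail_left, rail_mid, screwdriver, tape_measure
```

```bash
python3 - <<'E'
from h import *
p=imaging.get_image("top"); f=p["frame"][190:290,200:360]; q=imaging.get_image("side")
g=q["frame"][170:310,200:360]
a=cv2.resize(f,(800,500)); cv2.imwrite("pics/t.png",a[:,:,::-1])
cv2.imwrite("pics/s.png",cv2.resize(g,(640,560))[:,:,::-1])
E
```

```text
(no output)
```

View pics/t.png

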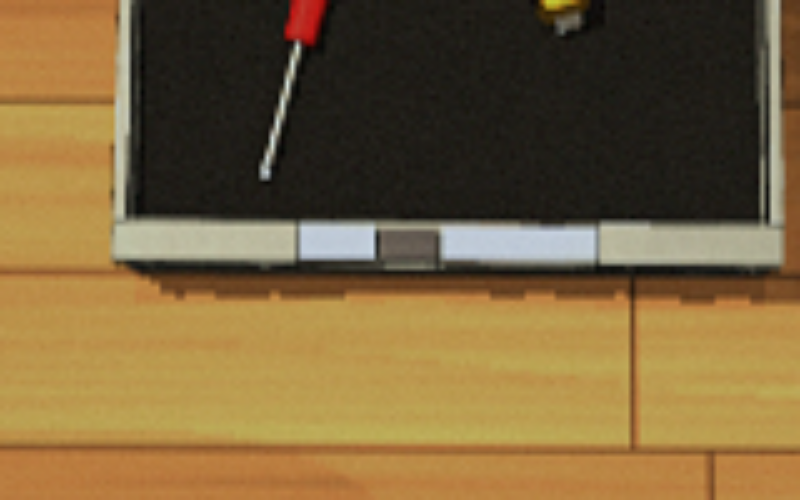

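View pics/s.png

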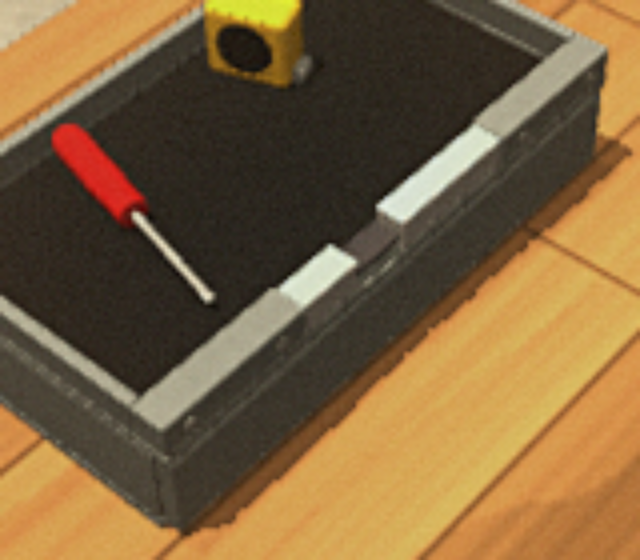

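The top crop shows the rail between columns 298 and 598, with the dark notch at 377–440 (about chest y = +26) and the row at about 242. The side crop agrees. Next I'll work out world positions.

```bash
python3 - <<'E'
from h import *
p=imaging.get_image("top"); q=imaging.get_image("side")
t=lambda c,r:ray(p,(199.6+c/5,189.6+r/5)); s=lambda c,r:ray(q,(199.6+c/4,169.6+r/4))
for n,c,r,z in(("bl_left",113,242,112),("RL",298,242,110),("nl",377,242,110),("nr",440,244,110),("RR",598,244,110),("br_right",783,244,112)): print(n,atz(t(c,r),z))
for n,c,r,z in(("RLback",275,290,110),("RLfront",300,305,110),("nl back",330,247,110),("nl front",355,260,110),("nr back",380,205,110),("RRback",475,127,110),("RRfront",497,137,110)): print(n,atz(s(c,r),z))
st=arm.read_state();Q=R.from_quat(st["ee_rot"]).as_matrix();print(Q.round(3),st["position"])
T=np.array(imaging.get_image("wrist")["T_tool_cam"]);print(T.round(2))
E
```

```text
bl_left [510.2 229.4 112. ]
RL [511.1 105.8 110. ]
nl [511.3  52.9 110. ]
nr [510.2  10.7 110. ]
RR [510.7 -95.1 110. ]
br_right [ 511.2 -218.6  112. ]
RLback [520.5 108.4 110. ]
RLfront [500.3 107.7 110. ]
nl back [518.6  58.6 110. ]
nl front [499.1  57.  110. ]
nr back [518.5   9.2 110. ]
RRback [517.2 -90.2 110. ]
RRfront [499.6 -91.7 110. ]
[[-0.971 -0.238 -0.   ]
 [-0.238  0.971 -0.   ]
 [ 0.    -0.    -1.   ]] [ 148.45517778 -607.10321661  231.31359793]
[[   0.     -0.96   -0.27   68.56]
 [   1.      0.      0.      0.72]
 [  -0.     -0.27    0.96 -142.76]
 [   0.      0.      0.      1.  ]]
```

Request:
{"name": "arm_command", "arguments": {"rows": [{"grip":0,"linear":[-525,625,25],"rot":[0,0,0.24]},{"grip":0,"linear":[-525,625,25],"rot":[0,0,0.24]},{"grip":0,"linear":[-525,625,25],"rot":[0,0,0.24]},{"grip":0,"linear":[-525,625,25],"rot":[0,0,0.24]},{"grip":0,"linear":[-525,625,25],"rot":[0,0,0.24]},{"grip":0,"linear":[-525,625,25],"rot":[0,0,0.24]},{"grip":0,"linear":[-525,625,25],"rot":[0,0,0.24]},{"grip":0,"linear":[-525,625,25],"rot":[0,0,0.24]},{"grip":0,"linear":[-525,625,25],"rot":[0,0,0.24]},{"grip":0,"linear":[-525,625,25],"rot":[0,0,0.24]}]}}

```text
clock: 2.4
position: [425.5, -45.6, 212.8]
ee_rot: [-0.0, 1.0, 0.0, 0.001]
contact_force: [0.5, -1.2, 0.1]
gripper_width: 0.1
grasp_force: 0.0
```

Request:
{"name": "arm_command", "arguments": {"rows": [{"grip":0,"linear":[-84,170,30],"rot":[0,0,0]},{"grip":0,"linear":[-84,170,70],"rot":[0,0,0]},{"grip":0,"linear":[-84,170,70],"rot":[0,0,0]},{"grip":0,"linear":[-84,170,70],"rot":[0,0,0]},{"grip":0,"linear":[-84,170,70],"rot":[0,0,0]},{"grip":0,"linear":[-84,170,70],"rot":[0,0,0]}]}}

```text
clock: 3.15
position: [508.6, 121.3, 143.0]
ee_rot: [0.001, 1.0, 0.0, 0.0]
contact_force: [-0.4, -0.3, 0.3]
gripper_width: -0.3
grasp_force: 0.0
```

```bash
python3 - <<'E'
from h import *
s=arm.read_state(); p=imaging.get_image("wrist"); print(s["position"],s["contact_force"],s["clock"])
save(p,"w1")
for q in("rail_mid","rail_left","left_block"):
    t=models.tip_of(p,q)
    if t: print(q,t[0],atz(wray(p,s,t[0]["pixel"]),84 if q=="left_block" else 110))
E
```

```text
[508.62443821 121.30725151 143.03456864] [-0.35798927 -0.31905151  0.29735825] 3.15
left_block {'pixel': [350.9, 230.0], 'score': 0.92} [509.9 169.3  84. ]
```

View pics/w1.png

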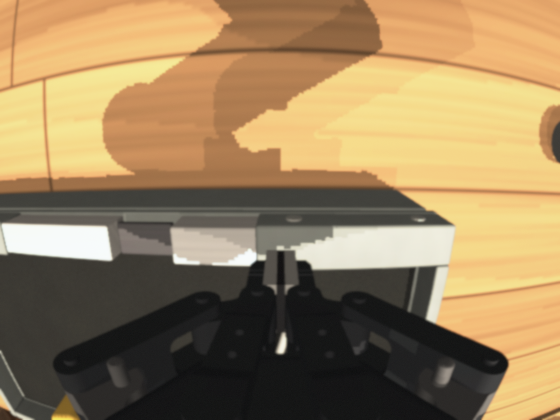

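The wrist picture shows the shut fingertips (col 281, row about 255) over the left block, the rail starting at col 258 and the notch at cols 118–173.

```bash
python3 - <<'E'
from h import *
s=arm.read_state(); p=imaging.get_image("wrist")
for n,px,z in(("RLfront",(258,230),110),("RLback",(258,266),110),("nl",(173,245),110),("nl back",(173,265),110),("nr",(118,240),110),("nrback",(113,260),110),("nrfront",(116,229),110),("blkL",(452,226),112),("blkLback",(440,265),112)): print(n,atz(wray(p,s,px),z))
E
```

```text
RLfront [501.  109.6 110. ]
RLback [523.8 109.  110. ]
nl [511.1  57.5 110. ]
nl back [524.5  55.9 110. ]
nr [508.8  19.6 110. ]
nrback [523.   13.1 110. ]
nrfront [501.4  19.4 110. ]
blkL [498.9 229.4 112. ]
blkLback [525.4 225.4 112. ]
```

Request:
{"name": "arm_command", "arguments": {"rows": [{"grip":0,"linear":[-1,4,10],"rot":[0,0,0]},{"grip":0,"linear":[-1,4,18],"rot":[0,0,0]},{"grip":0,"linear":[-1,4,23],"rot":[0,0,0]},{"grip":0,"linear":[-1,4,26],"rot":[0,0,0]},{"grip":0,"linear":[-1,4,26],"rot":[0,0,0]},{"grip":0,"linear":[-1,4,26],"rot":[0,0,0]}]}}

```text
clock: 4.15
position: [510.0, 126.4, 116.4]
ee_rot: [0.0, 1.0, 0.0, 0.0]
contact_force: [-0.5, 0.2, -0.5]
gripper_width: 0.4
grasp_force: 0.0
```

Request:
{"name": "arm_command", "arguments": {"rows": [{"grip":0,"linear":[-1,0,1.5],"rot":[0,0,0]},{"grip":0,"linear":[-1,0,2.5],"rot":[0,0,0]},{"grip":0,"linear":[-1,0,3.5],"rot":[0,0,0]},{"grip":0,"linear":[-1,0,4],"rot":[0,0,0]},{"grip":0,"linear":[-1,0,4],"rot":[0,0,0]}]}}

```text
clock: 4.78
position: [510.9, 126.3, 112.2]
ee_rot: [0.0, 1.0, 0.0, -0.0]
contact_force: [0.2, 0.1, 0.0]
gripper_width: 0.0
grasp_force: 0.0
```

Request:
{"name": "arm_command", "arguments": {"rows": [{"grip":0,"linear":[0,0,0.5],"rot":[0,0,0]},{"grip":0,"linear":[0,0,1],"rot":[0,0,0]},{"grip":0,"linear":[0,0,1],"rot":[0,0,0]}]}}

```text
clock: 5.15
position: [510.9, 126.3, 112.1]
ee_rot: [-0.0, 1.0, -0.0, 0.0]
contact_force: [-2.3, -0.4, 5.9]
gripper_width: -0.2
grasp_force: 2.9
```

Contact with the block at z = 112.1. Next onto the rail.

Request:
{"name": "arm_command", "arguments": {"rows": [{"grip":0,"linear":[0,0,-2],"rot":[0,0,0]},{"grip":0,"linear":[-0.5,-20,-2],"rot":[0,0,0]},{"grip":0,"linear":[-0.5,-40,-2],"rot":[0,0,0]},{"grip":0,"linear":[-0.5,-40,0],"rot":[0,0,0]},{"grip":0,"linear":[-0.5,-40,1],"rot":[0,0,0]},{"grip":0,"linear":[-0.5,-40,1.8],"rot":[0,0,0]},{"grip":0,"linear":[-0.5,-40,1.8],"rot":[0,0,0]}]}}

```text
clock: 6.02
position: [511.3, 85.6, 110.1]
ee_rot: [-0.0, 1.0, -0.001, -0.0]
contact_force: [-0.9, -3.2, 5.3]
gripper_width: 0.1
grasp_force: 2.6
```

Request:
{"name": "arm_command", "arguments": {"rows": [{"grip":0,"linear":[0,-5,0],"rot":[0,0,0]},{"grip":0,"linear":[0,-10,0],"rot":[0,0,0]},{"grip":0,"linear":[0,-15,0],"rot":[0,0,0]},{"grip":0,"linear":[0,-20,0],"rot":[0,0,0]},{"grip":0,"linear":[0,-25,0],"rot":[0,0,0]},{"grip":0,"linear":[0,-30,0],"rot":[0,0,0]},{"grip":0,"linear":[0,-35,0],"rot":[0,0,0]},{"grip":0,"linear":[0,-38,0],"rot":[0,0,0]},{"grip":0,"linear":[0,-38,0],"rot":[0,0,0]}]}}

```text
clock: 7.15
position: [510.2, 47.5, 108.6]
ee_rot: [0.0, 1.0, -0.001, -0.001]
contact_force: [0.6, 0.3, -0.5]
gripper_width: -0.4
grasp_force: 0.0
```

Force has vanished and the tip dropped, so it is in the notch. Centring at y ≈ 33.

Request:
{"name": "arm_command", "arguments": {"rows": [{"grip":0,"linear":[-1,-4,0],"rot":[0,0,0]},{"grip":0,"linear":[-1,-8,0],"rot":[0,0,0]},{"grip":0,"linear":[-1,-12,0],"rot":[0,0,0]},{"grip":0,"linear":[-1,-14,0],"rot":[0,0,0]},{"grip":0,"linear":[-1,-14,4],"rot":[0,0,0]},{"grip":0,"linear":[-1,-14,6],"rot":[0,0,0]},{"grip":0,"linear":[-1,-14,6],"rot":[0,0,0]}]}}

```text
clock: 8.02
position: [512.2, 34.3, 103.1]
ee_rot: [0.0, 1.0, -0.0, -0.0]
contact_force: [0.0, 0.8, 0.3]
gripper_width: -0.0
grasp_force: 0.0
```

```bash
python3 - <<'E'
from h import *
s=arm.read_state(); p=imaging.get_image("wrist"); print(s["position"],s["contact_force"])
cv2.imwrite("pics/w2.png",cv2.resize(p["frame"][200:300,180:380],(800,400),interpolation=2)[:,:,::-1])
E
```

```text
[512.18428008  34.33728218 103.09238893] [0.04847167 0.75017378 0.32210893]
```

View pics/w2.png

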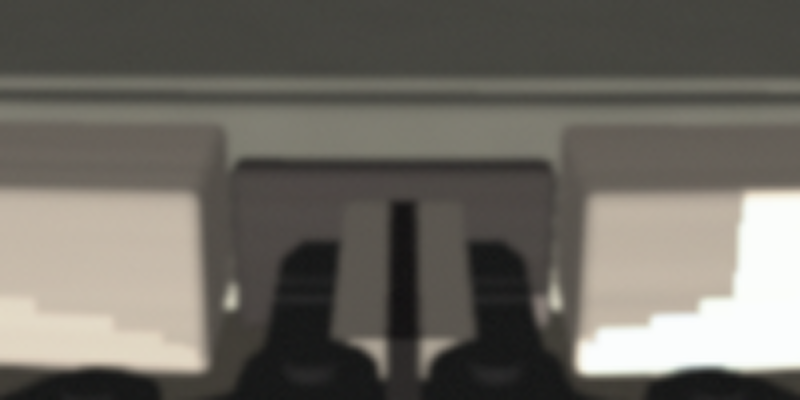

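Tip sits centred in the notch (tip cols 335–470, notch cols 225–565). Pressing slowly.

Request:
{"name": "arm_command", "arguments": {"rows": [{"grip":0,"linear":[0,-1,2],"rot":[0,0,0]},{"grip":0,"linear":[0,-1,3],"rot":[0,0,0]},{"grip":0,"linear":[0,-1,4],"rot":[0,0,0]},{"grip":0,"linear":[0,-1,5],"rot":[0,0,0]},{"grip":0,"linear":[0,-1,6],"rot":[0,0,0]},{"grip":0,"linear":[0,-1,7],"rot":[0,0,0]},{"grip":0,"linear":[0,-1,8],"rot":[0,0,0]},{"grip":0,"linear":[0,-1,9],"rot":[0,0,0]},{"grip":0,"linear":[0,-1,10],"rot":[0,0,0]},{"grip":0,"linear":[0,-1,11],"rot":[0,0,0]}]}}

```text
clock: 9.32
position: [512.3, 33.2, 93.2]
ee_rot: [-0.0, 1.0, -0.0, 0.0]
contact_force: [-1.6, 0.4, 5.5]
gripper_width: 0.1
grasp_force: 2.8
```

Request:
{"name": "arm_command", "arguments": {"rows": [{"grip":0,"linear":[0,0,1],"rot":[0,0,0]},{"grip":0,"linear":[0,0,1.7],"rot":[0,0,0]},{"grip":0,"linear":[0,0,2.4],"rot":[0,0,0]},{"grip":0,"linear":[0,0,3],"rot":[0,0,0]},{"grip":0,"linear":[0,0,3],"rot":[0,0,0]},{"grip":0,"linear":[0,0,3],"rot":[0,0,0]}]}}

```text
clock: 10.07
position: [512.4, 33.3, 91.1]
ee_rot: [-0.0, 1.0, -0.0, 0.0]
contact_force: [-4.2, 1.4, 11.2]
gripper_width: -0.3
grasp_force: 5.5
```

Request:
{"name": "arm_command", "arguments": {"rows": [{"grip":0,"linear":[0,0,1],"rot":[0,0,0]},{"grip":0,"linear":[0,0,1.5],"rot":[0,0,0]},{"grip":0,"linear":[0,0,1.5],"rot":[0,0,0]}]}}

```text
clock: 10.45
position: [512.4, 33.2, 91.0]
ee_rot: [-0.001, 1.0, -0.0, 0.0]
contact_force: [-8.0, 0.7, 20.1]
gripper_width: 0.3
grasp_force: 10.0
```

On the stop (z = 91.0, force rising with no travel). Withdrawing straight up.

Request:
{"name": "arm_command", "arguments": {"rows": [{"grip":0,"linear":[0,0,-4],"rot":[0,0,0]},{"grip":0,"linear":[0,0,-12],"rot":[0,0,0]},{"grip":0,"linear":[0,0,-30],"rot":[0,0,0]},{"grip":0,"linear":[0,0,-70],"rot":[0,0,0]},{"grip":0,"linear":[0,0,-110],"rot":[0,0,0]},{"grip":0,"linear":[0,0,-130],"rot":[0,0,0]},{"grip":0,"linear":[0,0,-130],"rot":[0,0,0]},{"grip":0,"linear":[0,0,-130],"rot":[0,0,0]}]}}

```text
clock: 11.45
position: [511.6, 33.2, 216.6]
ee_rot: [0.0, 1.0, -0.0, -0.001]
contact_force: [-0.7, -0.4, -0.3]
gripper_width: 0.2
grasp_force: 0.0
```

```bash
python3 - <<'E'
from h import *
s=arm.read_state(); p=imaging.get_image("wrist"); print(s["position"],s["contact_force"],s["clock"])
save(p,"w3")
E
```

```text
[511.59933628  33.15738498 216.64611091] [-0.73055026 -0.42343405 -0.2580564 ] 11.45
```

View pics/w3.png

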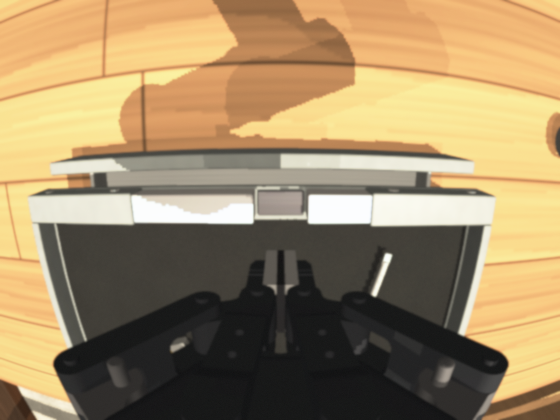

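The drawer is out (its front edge at row ~152), the catch is sunk, and the hand is clear. I'll check the extent, then hand in.

```bash
python3 - <<'E'
from h import *
s=arm.read_state(); p=imaging.get_image("wrist")
a=atz(wray(p,s,(281,154)),72); print(a)
if a[0]<477: print(job.job_done())
E
```

```text
[471.   34.5  72. ]
the job is handed in; nothing more can be done
None
```

The job is handed in: I touched the left block, felt along the rail to the notch, and pressed the catch onto its stop; the drawer came out the full 27 mm and the hand is clear.

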